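# Load the cedar box rack and drop the gate latch

## Robot

A 7-joint arm with a two-finger parallel gripper is mounted at the origin on the work surface. World frame = base frame: x ahead of the robot, y to its left, z up, the work surface at z = 0. Lengths are in m, angles in rad, forces in N, time in s.
With the tool pointing down it reaches from about 0.425 to 0.875 m from the base axis. Payload 9.9 kg.
Tool frame: the origin (TCP) lies midway between the tips of the shut fingers; the grasp point (between the pads) lies 19 mm behind it; z points along the fingers, y is the line along which they close (so a half turn about z gives the same grasp; the last joint's range is limited). The gripper opens to 85 mm and grips with 20 to 120 N. Pads are 22 mm wide; open, the fingers measure 114 mm over their backs; the gripper's body (76 mm by 85 mm) begins 54 mm behind the grasp point. The pads swing forward as they close: fully open they stand 13 mm farther back than shut.
Start: joints at [1.241, 0.576, 0.025, 1.437, -0.015, 1.129, -0.057], TCP at [0.164, -0.655, 0.231] pointing down, gripper open.
Joint ranges: [-2.76, 2.76], [-0.34, 2.15], [-1.52, 1.57], [0.19, 2.46], [-1.09, 4.23], [0.17, 1.99], [-2.82, 2.82]. Speed limits (rad/s): [2.22, 2.22, 3.01, 3.01, 3.14, 3.14, 3.14].

## Interface

Orientations are given as a unit quaternion [w, x, y, z].
In Python, from workcell import env gives the robot as it stands.
- The arm moves only by the tool drive_tool, never from a script. Its arguments are lists of equal length, an entry for each row: "translation": the shift along the tool's x, y, z in mm, a list of three; "rotation": the turn, a rotation vector about the tool's x, y, z in degrees, a list of three. A call has 1 to 12 rows; each row shifts and turns the commanded pose from where the row before left it, along the tool's axes as they then stand; what a row does not reach is not made up. A row lasts 1/8 s, in which the tool goes at most 62.5 mm and 10.7 degrees, less where a joint would pass 70% of its speed; a pose out of reach is approached as far as the arm can. A call with a gripper value outside its range is refused whole. "jaw" is the finger opening in mm, from 0 to 85.4, set as the call begins (left out, the last holds). The fingers move at their own pace and stop on an object; the grip force is fixed at half the most. Time passes only in rows, so rows that do not move let the fingers close. It gives the time, the measured TCP pose, the force, the opening and the grip force at its end, in the units of the state.
- env.read_state(): the state, without advancing time (a new reading comes with each control period).
- env.capture(name): name is "scene" or "side" or "wrist"; returns a dict with "image" (384x512x3 uint8, red, green, blue), "mtx" (3x3 intrinsics, pixels), "rvec" (rotation vector, rad) and "tvec" (3), from world to camera coordinates, as OpenCV has them; the wrist camera has in their place "hand_eye" (4x4, takes a point from camera to tool coordinates, whose origin is the TCP and whose axes are the flange's). Camera axes: x right, y down, z forward; pixel columns grow to the right and rows downward; lengths in m; the calibration is good to about 2 mm. A picture is of the moment at which its call begins: read the wrist's pose just before it. There is no depth.
- env.close_job(): hands the job in; it is judged then, once.
The state is a dict: "time_s": time; "joint_pos": joint angles; "joint_vel": joint speeds; "tau": joint torques, N m; "tool_pos": TCP position; "orientation": TCP orientation; "contact_force": force on the tool from outside, world axes, zero at the start; "torque": the same for the moment, N m; "gripper_width": opening from 0.0 (shut) to 1.0 (fully open); "grasp_force": force on a finger pad.
Only numpy, scipy, OpenCV 4.12 (cv2) and the standard library are available. Lean on these libraries where they do the work, as an engineer would, in place of code of your own. Each camera call takes 0.05 s, during which the arm holds its last target. There are 200 camera calls.

## Task

Stand the loose cedar box (green band) on its long edge in the empty front row of the rack, then swing the rack's gate fully shut, lifting its latch bar over the red lip of the keeper so that the bar drops down into the notch. Leave the box already in the rear row and everything else on the bench where it is.

Things in the scene. Friction and masses are not known exactly. Their poses are not given: they have to be found in the camera images.
- box: closed cedar cigar box, pale wood with a green band and a brass clasp, standing on its long edge on the bench: 40 mm thick (its x), 140 mm long (its y), 62 mm high (z); about 0.2 to 0.4 kg. Origin at the centre of its underside. Turning it by half a turn changes nothing for the task
- rack: wooden two-row rack fixed to the bench. Origin on the bench under its middle; x from gate to rear, y along the shut gate from hinge to keeper, z up. Base 140 x 200 mm, 8 mm thick. Front row: x -62 to -4 mm, 170 mm wide, open in front but for the gate; divider at x = 0, 40 mm high; side walls at y -89 and +89 mm, 50 mm high; back wall 68 mm high
- row_floor (a point): centre of the front row's floor, 8 mm above the bench, where the middle of the box's underside belongs; axes as the rack's
- gate_hinge (a point): point on the upright hinge axis of the gate, 45 mm above the bench, at rack x = -70, y = -100 mm; axes as the rack's (it does not turn with the gate)
- gate (a joint): gate angle, rad: 0 shut against its stop, along the rack's y; grows (anticlockwise from above) as the free end swings out to rack -x; range 0 to 1.2, starts 0.5 to 0.85. Slatted wooden gate, 183 mm long from the hinge, 12 mm thick, top 50 mm above the bench. Light friction (0.08 N m) holds it where it is left
- latch_bar (a joint): angle of the latch bar about its pivot on the gate, rad: 0 level (as in the notch), positive = free end lifted; range -0.03 (its stop while the gate is open) to 0.7; falls by its weight (0.16 kg). Steel, 10 mm thick, 16 mm high, on the gate's outer face. Pivot: 30 mm along the gate from the hinge axis, 16 mm out from the gate's middle plane, 45 mm above the bench; bar reaches 202 mm from it
- bar_grip (a point): grip point on the red upright paddle of the latch bar: 14 mm thick (its x, across the gate), 26 mm wide (its y, along the bar to the free end), top 23 mm above the point. With the bar level it is 130 mm along the gate from the bar's pivot and 55 mm above it (100 mm above the bench). Turns with gate and bar
- keeper_notch (a point): middle of the notch floor of the steel keeper, 37 mm above the bench, at rack x -88, y +112 mm; axes as the rack's. Notch open at the top, 20 mm wide (rack x -98 to -78); outer red lip (rack x -110 to -98, 20 mm along y) upright, top 60 mm above the bench; inner post 66 mm. An unlifted bar strikes the lip and stops the gate; the bar clears the lip from 0.13 rad of lift
- rear_box: dark wooden box with a yellow band, same size as the box, standing in the rear row; leave alone. Origin: centre of its underside
- cup: white paper cup, 80 mm wide, 105 mm high; bystander. Origin: centre of its underside
- paste_jar: amber jar with a white cap, 60 mm wide, 75 mm high; bystander. Origin: centre of its underside
- cigar_tray: wooden tray 200 x 130 mm heaped with cigars, 40 mm high; bystander. Origin: centre of its underside
- knife: spatula-like blade tool with handle, 180 mm, lying on the 15 mm thick grey cutting board; bystander. Origin: under its middle
- gauge: brass ring gauge, flat plate 50 x 100 x 10 mm with three holes; bystander. Origin: centre of its underside
- cutter: small green and steel hand cutter, 70 x 50 mm, 82 mm high; bystander. Origin: centre of its underside
Things that resemble listed ones, but are neither listed nor needed, are in the scene too. Leave any purple look-alike of the box alone.

How it is judged:
On the way, in this order (a step that is already met when the one before it is completed fails the run):
1. the box stands upright on the floor of the front row, let go (x of box in the frame of rack between -0.05 and -0.02 m and y of box in the frame of rack between -0.03 and 0.03 m and z of box in the frame of rack below 0.013 m and angle between box's own z axis and vertical below 0.12 rad and angle between the y axis of box and the y axis of rack, either way round below 0.3 rad and contact force between the fingers and box below 0.2 N), for 0.2 s.
2. the latch bar is lifted over the keeper's lip with the gate all but shut (value of joint latch_bar above 0.1 rad and value of joint gate below 0.08 rad), for 0.02 s.
At the end, for the whole second after the job is handed in: Box upright and at rest on the front row's floor (underside centre 20 to 50 mm in front of the rack's middle, within 30 mm sideways, 5 mm in height; tilt under 0.12, turn under 0.3 rad); gate shut (under 0.045 rad); latch bar at rest in the notch (under 0.05 rad) (x of box in the frame of rack between -0.05 and -0.02 m and y of box in the frame of rack between -0.03 and 0.03 m and z of box in the frame of rack below 0.013 m and angle between box's own z axis and vertical below 0.12 rad and angle between the y axis of box and the y axis of rack, either way round below 0.3 rad and value of joint gate below 0.045 rad and value of joint latch_bar below 0.05 rad and velocity of joint latch_bar below 0.05 rad/s and linear speed of box below 0.02 m/s); the robot touches nothing.
It fails at once if the box in the rear row is shifted by more than 20 mm (distance of rear_box from where it was at the start of the episode above 0.02 m).
It fails at once if a bystander on the bench is shifted by more than 30 mm (distance of any of cup, paste_jar, cigar_tray, knife, gauge, cutter from where it was at the start of the episode above 0.03 m).
It also fails if it takes over 56 s, if anything falls off the work surface, if the arm or the gripper's body presses on something with over 40 N, if the wrist force passes 120 N, or if a joint passes its speed limit or range.

## Working session

There is one attempt and no reset: what is moved stays moved. The work goes in short steps, Python scripts to look and compute and a tool call to move; the robot and the scene stay as the last step left them, time stands still between calls to the robot, and variables do not carry over. Pictures are saved under pics/ and viewed, at most 10 in all, crops included, and the job is handed in when it is done.

Besides the shell and the picture viewer there is one more tool, called after "Request:" as a command line: name --argument value ..., lists and objects as JSON in quotes. drive_tool: Moves the arm, as the interface text tells. Its arguments: {"type":"object","properties":{"translation":{"type":"array","items":{"type":"array","items":{"type":"number"}}},"rotation":{"type":"array","items":{"type":"array","items":{"type":"number"}}},"jaw":{"type":"number"}},"required":["translation","rotation"]}

```bash
ls; mkdir -p pics; cat > h.py <<'E'
import numpy as np, cv2, sys
from scipy.spatial.transform import Rotation as R
from workcell import env
def rot(s): q=s["orientation"]; return R.from_quat([q[1],q[2],q[3],q[0]])
def cam(name):
    s=env.read_state(); c=env.capture(name); K=np.array(c["mtx"])
    if name=="wrist":
        H=np.array(c["hand_eye"]); T=np.eye(4); T[:3,:3]=rot(s).as_matrix(); T[:3,3]=s["tool_pos"]; M=T@H
        Rc,t=M[:3,:3],M[:3,3]
    else:
        Rw=cv2.Rodrigues(np.array(c["rvec"],float))[0]; Rc=Rw.T; t=-Rc@np.array(c["tvec"]).ravel()
    return c["image"],K,Rc,t
def plane(v,px,z):
    _,K,Rc,t=v; d=Rc@np.linalg.inv(K)@np.array([px[0],px[1],1.]); return t+d*(z-t[2])/d[2]
def proj(v,p):
    _,K,Rc,t=v; q=K@(Rc.T@(np.array(p)-t)); return q[:2]/q[2]
def tri(v1,p1,v2,p2):
    A=[];b=[]
    for v,p in((v1,p1),(v2,p2)):
        d=v[2]@np.linalg.inv(v[1])@np.array([p[0],p[1],1.]);d/=np.linalg.norm(d);P=np.eye(3)-np.outer(d,d);A.append(P);b.append(P@v[3])
    return np.linalg.lstsq(np.vstack(A),np.hstack(b),rcond=None)[0]
def save(v,n): cv2.imwrite("pics/"+n,v[0][:,:,::-1])
E
python3 - <<'E'
from h import *
import pickle
s=env.read_state(); print(s)
V={n:cam(n) for n in("scene","side","wrist")}
for n in V: print(n,V[n][3],V[n][1][0,0])
pickle.dump(V,open("v0.pkl","wb"))
im=np.hstack([V["scene"][0],V["side"][0]])
save(V["scene"],"a.png");save(V["side"],"b.png")
E
```

```text
pics
{'time_s': 0.0, 'joint_pos': array([ 1.24120067,  0.57650418,  0.02480993,  1.43787845, -0.01498541,
        1.12894396, -0.05649421]), 'joint_vel': array([ 7.34751357e-04, -1.93361208e-04,  3.86804391e-04,  5.26439929e-04,
       -1.39961614e-05, -9.13469235e-04, -2.40273422e-03]), 'tau': array([ 2.80218346e-04, -7.65774894e+01,  2.25021511e+00, -2.85981059e+01,
        1.52264134e-02,  1.26689690e-02, -3.20100230e-05]), 'tool_pos': array([ 0.16416748, -0.65430202,  0.23047106]), 'orientation': array([-7.63676124e-04,  9.92452655e-01,  1.22625963e-01, -1.31729685e-04]), 'contact_force': array([-1.18815486, -0.05173062, -0.43277798]), 'torque': array([ 0.03703783,  0.05435069, -0.01412792]), 'grasp_force': 0.0, 'gripper_width': 1.0004270220101676}
scene [ 1.25319482 -0.29985795  1.26846281] 392.9415911658684
side [ 0.34505069 -0.67765314  0.79647377] 362.818794345311
wrist [ 0.23478651 -0.6367147   0.37229484] 325.6050931220804
```

View pics/a.png

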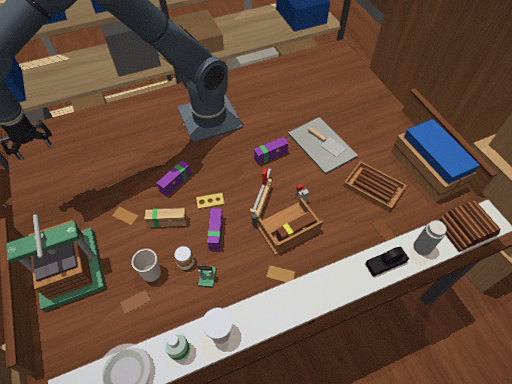

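View pics/b.png

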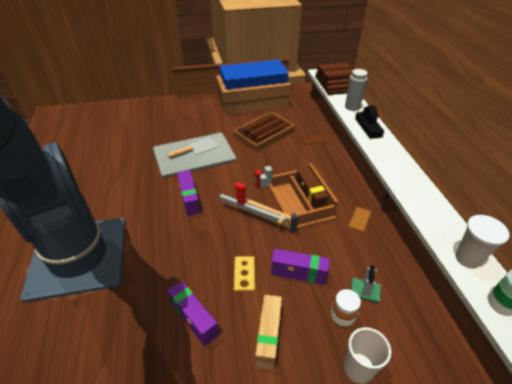

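The scene view shows the cedar box at about (165,217) and the rack at about (290,225), with the gate open and its red paddle at (266,176) and the keeper at (302,190). The side view shows the box at (269,330) and the rack at (305,195). Next I'll take enlarged crops.

```bash
python3 - <<'E'
import pickle; from h import *
V=pickle.load(open("v0.pkl","rb"))
a=cv2.resize(V["scene"][0][155:255,240:340],None,fx=4,fy=4,interpolation=cv2.INTER_CUBIC)
b=cv2.resize(V["side"][0][155:235,215:345],(400,246),interpolation=cv2.INTER_CUBIC)
b=cv2.resize(V["side"][0][150:250,240-25:340],None,fx=3.2,fy=3.2,interpolation=cv2.INTER_CUBIC)
im=np.zeros((400,800,3),np.uint8); im[:,:400]=a; im[:b.shape[0],400:]=b[:,:400]
cv2.imwrite("pics/c.png",im[:,:,::-1])
for n,box in(("scene",(135,195,200,240)),("side",(240,285,300,380))):
    x0,y0,x1,y1=box; hsv=cv2.cvtColor(V[n][0],cv2.COLOR_RGB2HSV)[y0:y1,x0:x1]
    wood=cv2.inRange(hsv,(8,60,110),(28,200,255)); gr=cv2.inRange(hsv,(45,100,60),(85,255,255))
    m=cv2.morphologyEx(wood|gr,cv2.MORPH_CLOSE,np.ones((5,5)))
    c=max(cv2.findContours(m,0,2)[0],key=cv2.contourArea).reshape(-1,2)+[x0,y0]
    h=cv2.convexHull(c.astype(np.int32)); ap=cv2.approxPolyDP(h,2.5,True).reshape(-1,2)
    print(n,ap.tolist(),[np.round(plane(V[n],p,.062)[:2],3).tolist() for p in ap],[np.round(plane(V[n],p,0)[:2],3).tolist() for p in ap])
E
```

```text
scene [[199, 195], [199, 239], [135, 239], [135, 195]] [[0.424, -0.18], [0.598, -0.237], [0.512, -0.439], [0.332, -0.397]] [[0.382, -0.173], [0.564, -0.234], [0.474, -0.446], [0.285, -0.403]]
side [[283, 285], [299, 335], [299, 379], [257, 379], [240, 338], [240, 285]] [[0.505, -0.235], [0.507, -0.359], [0.482, -0.443], [0.403, -0.427], [0.384, -0.34], [0.406, -0.215]] [[0.518, -0.197], [0.52, -0.332], [0.493, -0.423], [0.407, -0.405], [0.388, -0.311], [0.411, -0.175]]
```

View pics/c.png

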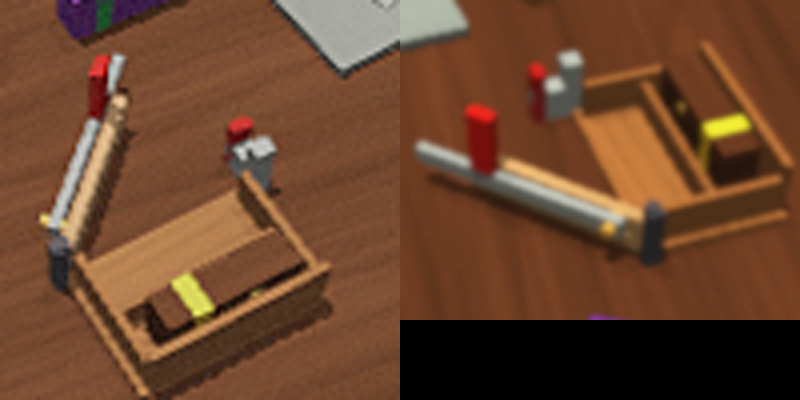

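The left crop (scene) shows the paddle top at (100,62), the lip top at (240,125) and the hinge post top at (60,242). The right crop (side) shows them at (482,108), (537,68) and (653,208). The front row is empty.

```bash
python3 - <<'E'
import pickle; from h import *
V=pickle.load(open("v0.pkl","rb"));S,D=V["scene"],V["side"]
f=lambda u,v:(240+u/4,155+v/4); g=lambda u,v:(215+(u-400)/3.2,150+v/3.2)
for n,a,b in(("paddle",(100,62),(482,108)),("lip",(240,125),(537,68)),("hinge",(60,242),(653,208)),("post",(255,148),(570,57)),("backL",(148,358),(788,163)),("backR",(328,265),(706,46))):
    print(n,np.round(tri(S,f(*a),D,g(*b)),3))
for n,(x0,y0,x1,y1) in(("scene",(138,200,192,235)),("side",(240,285,300,380))):
    hsv=cv2.cvtColor(V[n][0],cv2.COLOR_RGB2HSV)[y0:y1,x0:x1]
    gr=cv2.inRange(hsv,(45,90,50),(85,255,255)); m=cv2.inRange(hsv,(8,30,150),(30,150,255))|gr
    print(hsv[::8,::8,2] if n=="scene" else "")
    c=max(cv2.findContours(cv2.morphologyEx(m,cv2.MORPH_CLOSE,np.ones((5,5))),0,2)[0],key=cv2.contourArea)+np.array([x0,y0])
    print(n,cv2.minAreaRect(c))
    ap=cv2.approxPolyDP(cv2.convexHull(c),2,True).reshape(-1,2)
    print([(p.tolist(),np.round(plane(V[n],p,.062)[:2],3).tolist()) for p in ap])
E
```

```text
paddle [0.458 0.07  0.121]
lip [0.533 0.183 0.059]
hinge [ 0.59  -0.025  0.066]
post [0.566 0.182 0.069]
backL [ 0.724 -0.     0.068]
backR [0.704 0.183 0.064]
[[119 128 121 112 120 113 111]
 [119 111 111 132 146 173 132]
 [114 219 188 220 221 220  91]
 [127 123  77  99  98 102  83]
 [128 116 132 124 123 121 114]]
scene ((164.17831420898438, 217.1009521484375), (17.331453323364258, 40.3966178894043), 87.51044464111328)
[([184, 208], [0.457, -0.247]), ([182, 217], [0.491, -0.265]), ([159, 226], [0.495, -0.35]), ([144, 218], [0.442, -0.391]), ([145, 210], [0.411, -0.379])]

side ((269.3117370605469, 325.9217834472656), (20.76766586303711, 62.84690856933594), 8.530765533447266)
[([280, 296], [0.491, -0.261]), ([275, 356], [0.447, -0.391]), ([258, 356], [0.414, -0.384]), ([255, 353], [0.409, -0.377]), ([263, 298], [0.451, -0.259]), ([265, 295], [0.458, -0.252])]
```

```bash
cat >> h.py <<'E'
def togo(xyz,yaw):
    "local mm to target in present tool axes, and turn (deg about tool z) to bring tool y to world yaw (deg)"
    s=env.read_state(); r=rot(s); d=r.inv().apply(np.array(xyz)-s["tool_pos"])*1000
    y=r.apply([0,1,0]); c=np.degrees(np.arctan2(y[1],y[0])); w=(yaw-c+90)%180-90
    print("t",s["time_s"],"tcp",np.round(s["tool_pos"],4),"togo",np.round(d,1),"rotz",round(-w,1),"tilt",np.round(r.apply([0,0,1]),4),"yaw",round(c,1),"F",np.round(s["contact_force"],1),"w",s["gripper_width"],"j7",round(s["joint_pos"][6],2))
E
python3 - <<'E'
import pickle; from h import *
V=pickle.load(open("v0.pkl","rb"));S=V["scene"]
print(plane(S,(65,230),.15),plane(S,(38,220),.2),plane(S,(146,258),.1),plane(S,(215,225),.06))
togo((.451,-.32,.23),-20)
E
```

```text
[ 0.44600175 -0.62984719  0.15      ] [ 0.41246772 -0.68818014  0.2       ] [ 0.61734775 -0.41791955  0.1       ] [ 0.5661866  -0.16746873  0.06      ]
t 0.15 tcp [ 0.1641 -0.6544  0.2306] togo [ 359.6 -254.5    0.9] rotz -55.9 tilt [-4.0e-04  1.2e-03 -1.0e+00] yaw -75.9 F [-0.7 -0.3 -0.5] w 1.0006420846997404 j7 -0.06
```

Request:
drive_tool --translation '[[45, -32, 0], [45, -32, 0], [45, -32, 0], [45, -32, 0], [45, -32, 0], [45, -32, 0], [45, -32, 0], [45, -31, 0], [0, 0, 0]]' --rotation '[[0, 0, 0], [0, 0, 0], [0, 0, 0], [0, 0, 0], [0, 0, 0], [0, 0, 0], [0, 0, 0], [0, 0, 0], [0, 0, 0]]'

```text
time_s: 1.27
tool_pos: [0.4548, -0.3152, 0.2311]
orientation: [-0.001, 0.992, 0.127, 0.001]
contact_force: [-0.2, -0.7, -0.3]
gripper_width: 1.001
grasp_force: 0.0
```

Request:
drive_tool --translation '[[0, 0, 0], [0, 0, 0], [0, 0, 0], [0, 0, 0], [0, 0, 0], [0, 0, 0], [0, 0, 0], [0, 0, 0]]' --rotation '[[0, 0, -10], [0, 0, -10], [0, 0, -10], [0, 0, -10], [0, 0, -10], [0, 0, -6], [0, 0, 0], [0, 0, 0]]'

```text
time_s: 2.28
tool_pos: [0.4509, -0.3202, 0.2312]
orientation: [-0.0, 0.82, 0.573, -0.0]
contact_force: [0.2, -0.1, -0.1]
gripper_width: 1.003
grasp_force: 0.0
```

```bash
python3 - <<'E'
from h import *
togo((.451,-.32,.23),-20)
v=cam("wrist"); save(v,"d.png")
hsv=cv2.cvtColor(v[0],cv2.COLOR_RGB2HSV)
gr=cv2.inRange(hsv,(45,90,50),(85,255,255)); m=cv2.inRange(hsv,(8,30,160),(30,150,255))|gr
cs=sorted(cv2.findContours(cv2.morphologyEx(m,cv2.MORPH_CLOSE,np.ones((9,9))),0,2)[0],key=cv2.contourArea)[-2:]
for c in cs:
    ap=cv2.boxPoints(cv2.minAreaRect(c)); w=np.array([plane(v,p,.062)[:2] for p in ap])
    print(cv2.contourArea(c),ap.tolist(),np.round(w,4).tolist(),w.mean(0),np.linalg.norm(w-np.roll(w,1,0),axis=1))
E
```

```text
t 2.275 tcp [ 0.4509 -0.3202  0.2312] togo [ 0.2 -0.   1.2] rotz -0.1 tilt [-3.e-04  0.e+00 -1.e+00] yaw -20.1 F [ 0.2 -0.1 -0.1] w 1.003271164416831 j7 0.05
25919.5 [[365.0, 0.0], [511.0, 0.0], [511.0, 313.0], [365.0, 313.0]] [[0.5886, -0.2129], [0.7049, -0.2554], [0.6634, -0.5729], [0.5095, -0.5168]] [ 0.61660769 -0.38948023] [0.3140156  0.12384801 0.32015155 0.1638117 ]
37535.0 [[30.29583740234375, 21.289962768554688], [280.51776123046875, -81.74259948730469], [435.3875732421875, 294.36981201171875], [185.1656494140625, 397.40240478515625]] [[0.313, -0.1295], [0.54, -0.1333], [0.5884, -0.5198], [0.2706, -0.5598]] [ 0.42799573 -0.33560402] [0.43240744 0.22707973 0.3895324  0.32031326]
```

View pics/d.png

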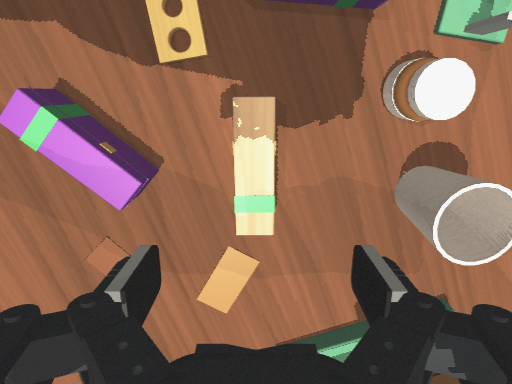

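The wrist view shows the top of the cedar box as a rectangle from (233,97) to (274,235), aligned with the image. The jar, the cup and the purple box are all clear of the fingers.

```bash
python3 - <<'E'
from h import *
v=cam("wrist")
w=np.array([plane(v,p,.062) for p in((233.5,97),(274.5,97),(274,234),(235,234))])
print(w,w.mean(0),np.linalg.norm(w-np.roll(w,1,0),axis=1))
d=(w[2]+w[3]-w[0]-w[1]);yaw=np.degrees(np.arctan2(d[1],d[0]));print(yaw)
c=w.mean(0);togo((c[0],c[1],.042),yaw+90)
E
```

```text
[[ 0.45522911 -0.24831416  0.062     ]
 [ 0.49061994 -0.26122123  0.062     ]
 [ 0.44534224 -0.39045117  0.062     ]
 [ 0.40726914 -0.3765841   0.062     ]] [ 0.44961511 -0.31914266  0.062     ] [0.13694282 0.03767099 0.13693227 0.04051983]
-109.90472489225904
t 2.375 tcp [ 0.4512 -0.32    0.2313] togo [  0.2  -1.8 189.3] rotz -0.1 tilt [-1.e-04 -1.e-04 -1.e+00] yaw -20.0 F [0.2 0.  0.4] w 0.9999955607004589 j7 0.05
```

Request:
drive_tool --translation '[[0, -2, 50], [0, 0, 50], [0, 0, 50], [0, 0, 30], [0, 0, 19], [0, 0, 0], [0, 0, 0]]' --rotation '[[0, 0, 0], [0, 0, 0], [0, 0, 0], [0, 0, 0], [0, 0, 0], [0, 0, 0], [0, 0, 0]]'

```text
time_s: 3.25
tool_pos: [0.45, -0.3193, 0.033]
orientation: [0.0, 0.819, 0.574, 0.0]
contact_force: [-0.3, -0.3, 0.3]
gripper_width: 1.0
grasp_force: 0.0
```

Request:
drive_tool --translation '[[0, 0, 0], [0, 0, 0], [0, 0, 0], [0, 0, 0], [0, 0, 0], [0, 0, 0]]' --rotation '[[0, 0, 0], [0, 0, 0], [0, 0, 0], [0, 0, 0], [0, 0, 0], [0, 0, 0]]' --jaw 20

```text
time_s: 4.0
tool_pos: [0.4497, -0.3193, 0.033]
orientation: [0.0, 0.819, 0.574, 0.0]
contact_force: [-1.6, 0.7, 7.0]
gripper_width: 0.457
grasp_force: 61.0
```

Request:
drive_tool --translation '[[0, 0, -40], [0, 0, -60], [0, 0, -60], [57, 5, 0], [57, 5, 0], [57, 5, 0], [57, 5, 0], [56, 4, 0], [0, 0, 0]]' --rotation '[[0, 0, 0], [0, 0, 0], [0, 0, 0], [0, 0, 0], [0, 0, 0], [0, 0, 0], [0, 0, 0], [0, 0, 0], [0, 0, 0]]'

```text
time_s: 5.12
tool_pos: [0.5701, -0.0541, 0.1923]
orientation: [-0.001, 0.816, 0.577, 0.001]
contact_force: [0.5, -0.9, -1.0]
gripper_width: 0.457
grasp_force: 61.6
```

Request:
drive_tool --translation '[[0, 0, 0], [0, 0, 0], [0, 0, 0], [0, 0, 0], [0, 0, 0]]' --rotation '[[0, 0, -9], [0, 0, -9], [0, 0, -8], [0, 0, 0], [0, 0, 0]]'

```text
time_s: 5.75
tool_pos: [0.5685, -0.0608, 0.1922]
orientation: [-0.0, 0.67, 0.742, -0.0]
contact_force: [0.7, 0.3, -1.5]
gripper_width: 0.456
grasp_force: 61.4
```

```bash
python3 - <<'E'
from h import *; import pickle
togo((.611,.078,.193),6.2)
v=cam("wrist"); save(v,"e.png"); pickle.dump(v,open("e.pkl","wb"))
c,s=np.cos(np.radians(6.2)),np.sin(np.radians(6.2))
for p in((-70,-100,66),(-104,112,60),(70,-93,68),(70,93,68),(-62,-85,8),(-62,85,8),(0,-85,40),(0,85,40)):
    x,y,z=np.array(p)/1000; print(p,np.round(proj(v,(.649+c*x-s*y,.082+s*x+c*y,z))))
E
```

```text
t 5.75 tcp [ 0.5685 -0.0608  0.1922] togo [133.8  56.5  -0.8] rotz -0.3 tilt [-3.e-04 -2.e-04 -1.e+00] yaw 5.9 F [ 0.7  0.3 -1.5] w 0.4557290616627647 j7 -0.12
(-70, -100, 66) [287. 143.]
(-104, 112, 60) [ 241. -182.]
(70, -93, 68) [460. 133.]
(70, 93, 68) [ 510. -156.]
(-62, -85, 8) [290. 118.]
(-62, 85, 8) [295. -90.]
(0, -85, 40) [363. 121.]
(0, 85, 40) [ 384. -114.]
```

View pics/e.png

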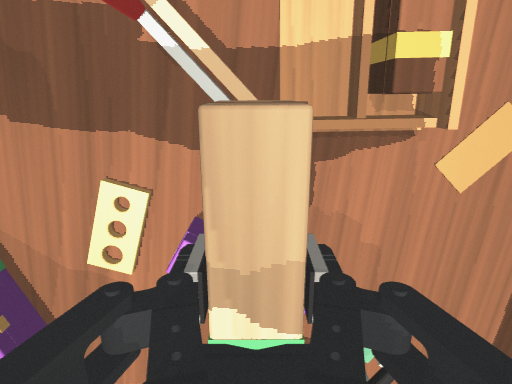

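The held box lies across the middle of the picture. The divider end at (360,117) and back wall corner at (459,127) are within about 3 mm of where I predicted them. Placing now.

Request:
drive_tool --translation '[[45, 19, 0], [45, 19, 0], [44, 18, 0], [0, 0, 0], [0, 0, 40], [0, 0, 40], [0, 0, 30], [0, 0, 0], [0, 0, 0]]' --rotation '[[0, 0, 0], [0, 0, 0], [0, 0, 0], [0, 0, 0], [0, 0, 0], [0, 0, 0], [0, 0, 0], [0, 0, 0], [0, 0, 0]]'

```text
time_s: 6.92
tool_pos: [0.611, 0.0788, 0.0835]
orientation: [0.0, 0.669, 0.743, 0.0]
contact_force: [0.9, 0.9, -2.2]
gripper_width: 0.456
grasp_force: 61.4
```

Request:
drive_tool --translation '[[0, 0, 20], [0, 0, 12], [0, 0, 6], [0, 0, 2], [0, 0, 0], [0, 0, 0]]' --rotation '[[0, 0, 0], [0, 0, 0], [0, 0, 0], [0, 0, 0], [0, 0, 0], [0, 0, 0]]'

```text
time_s: 7.68
tool_pos: [0.6106, 0.079, 0.0427]
orientation: [0.0, 0.669, 0.744, 0.0]
contact_force: [0.3, 0.1, -2.9]
gripper_width: 0.456
grasp_force: 61.5
```

Request:
drive_tool --translation '[[0, 0, 2], [0, 0, 0], [0, 0, 0]]' --rotation '[[0, 0, 0], [0, 0, 0], [0, 0, 0]]'

```text
time_s: 8.05
tool_pos: [0.6106, 0.079, 0.0411]
orientation: [0.0, 0.669, 0.744, 0.0]
contact_force: [-2.7, -0.1, 6.5]
gripper_width: 0.456
grasp_force: 62.3
```

Request:
drive_tool --translation '[[0, 0, 0], [0, 0, 0], [0, 0, 0], [0, 0, 0]]' --rotation '[[0, 0, 0], [0, 0, 0], [0, 0, 0], [0, 0, 0]]' --jaw 50

```text
time_s: 8.55
tool_pos: [0.6103, 0.0789, 0.0403]
orientation: [-0.0, 0.669, 0.744, 0.0]
contact_force: [0.0, 0.2, -0.0]
gripper_width: 0.585
grasp_force: 0.0
```

Request:
drive_tool --translation '[[0, 0, -20], [0, 0, -40], [0, 0, -50], [0, 0, -60], [-60, 0, 0], [-30, 0, 0], [0, 0, 0], [0, 0, 0]]' --rotation '[[0, 0, 0], [0, 0, 0], [0, 0, 0], [0, 0, 0], [0, 0, 0], [0, 0, 0], [0, 0, 0], [0, 0, 0]]'

```text
time_s: 9.55
tool_pos: [0.6197, -0.0098, 0.2102]
orientation: [-0.0, 0.668, 0.744, 0.0]
contact_force: [0.5, -0.3, -0.2]
gripper_width: 0.59
grasp_force: 0.0
```

```bash
python3 - <<'E'
from h import *; import pickle
togo((.611,.078,.193),6.2)
V={n:cam(n) for n in("scene","side","wrist")}
pickle.dump(V,open("v1.pkl","wb"))
v=V["wrist"]
a=cv2.resize(V["scene"][0][150:250,240:340],(400,400),interpolation=cv2.INTER_CUBIC)
im=np.zeros((600,800,3),np.uint8); im[:384,:512]=v[0]; im[390:590,:200]=cv2.resize(a,(200,200)); 
b=cv2.resize(V["side"][0][145:245,215:345],None,fx=2,fy=2,interpolation=cv2.INTER_CUBIC); im[390:590,210:470]=b
cv2.imwrite("pics/f.png",im[:,:,::-1])
E
```

```text
t 9.55 tcp [ 0.6197 -0.0098  0.2102] togo [88.2  0.7 17.3] rotz -0.1 tilt [-2.e-04  8.e-04 -1.e+00] yaw 6.1 F [ 0.5 -0.3 -0.2] w 0.5895423508098099 j7 -0.19
```

View pics/f.png

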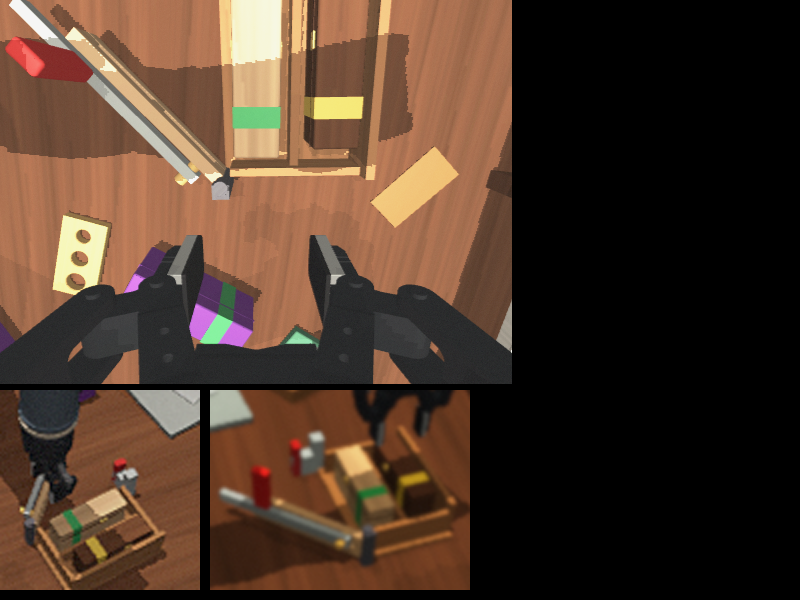

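The box stands in the front row with its green band at (256,118). The gate is still open, with the red paddle top at about (24,57) and the hinge post at (221,190). I'll go over the paddle.

```bash
python3 - <<'E'
from h import *; import pickle
V=pickle.load(open("v1.pkl","rb")); v=V["wrist"]
c,s=np.cos(np.radians(6.2)),np.sin(np.radians(6.2))
def rk(p): d=p[:2]-np.array([.649,.082]); return np.round([c*d[0]+s*d[1],-s*d[0]+c*d[1]],4)
for px,z in(((233,157),.07),((279,157),.07),((233,108),.07),((281,108),.07),((23,57),.123),((221,190),.066)): p=plane(v,px,z);print(px,np.round(p,4),rk(p))
togo((.458,.07,.21),48.6)
E
```

```text
(233, 157) [0.5977 0.0075 0.07  ] [-0.059  -0.0686]
(279, 157) [0.6379 0.0118 0.07  ] [-0.0186 -0.0686]
(233, 108) [0.594  0.0491 0.07  ] [-0.0582 -0.0268]
(281, 108) [0.6342 0.0534 0.07  ] [-0.0178 -0.0268]
(23, 57) [0.4577 0.0692 0.123 ] [-0.1915  0.0079]
(221, 190) [ 0.5893 -0.0251  0.066 ] [-0.0709 -0.1   ]
t 9.7 tcp [ 0.6197 -0.0091  0.2103] togo [  96.1 -152.3    0.4] rotz -42.4 tilt [-1.e-04  6.e-04 -1.e+00] yaw 6.2 F [-0.7 -0.6  0. ] w 0.5839598964827198 j7 -0.19
```

Request:
drive_tool --translation '[[32, -51, 0], [32, -51, 0], [32, -50, 0], [0, 0, 0], [0, 0, 0], [0, 0, 0], [0, 0, 0], [0, 0, 0], [0, 0, 0], [0, 0, 0]]' --rotation '[[0, 0, 0], [0, 0, 0], [0, 0, 0], [0, 0, 0], [0, 0, -10.5], [0, 0, -10.5], [0, 0, -10.5], [0, 0, -10.9], [0, 0, 0], [0, 0, 0]]'

```text
time_s: 10.95
tool_pos: [0.4588, 0.0689, 0.2103]
orientation: [-0.0, 0.358, 0.934, 0.0]
contact_force: [0.4, -0.6, 0.4]
gripper_width: 0.59
grasp_force: 0.0
```

```bash
python3 - <<'E'
from h import *; import pickle
togo((.458,.07,.21),48.6)
v=cam("wrist"); save(v,"g.png"); pickle.dump(v,open("g.pkl","wb"))
hsv=cv2.cvtColor(v[0],cv2.COLOR_RGB2HSV)
m=(cv2.inRange(hsv,(0,130,130),(8,255,255))|cv2.inRange(hsv,(172,130,130),(180,255,255)))
for c in cv2.findContours(m,0,2)[0]:
    if cv2.contourArea(c)>80: r=cv2.minAreaRect(c); print(r); w=np.array([plane(v,p,.123) for p in cv2.boxPoints(r)]); print(w.mean(0),np.linalg.norm(w-np.roll(w,1,0),axis=1))
E
```

```text
t 10.95 tcp [0.4588 0.0689 0.2103] togo [1.3 0.3 0.3] rotz -0.5 tilt [ 1.e-04  3.e-04 -1.e+00] yaw 48.1 F [ 0.4 -0.6  0.4] w 0.5899387814288425 j7 0.28
((252.5, 181.0), (46.0, 19.0), 90.0)
[0.44923109 0.07451702 0.123     ] [0.03470018 0.01355534 0.03469946 0.01413261]
((397.75, 145.75), (21.920310974121094, 24.041629791259766), 45.0)
[0.49835099 0.16828549 0.123     ] [0.01661871 0.01586827 0.0163703  0.01608885]
```

View pics/g.png

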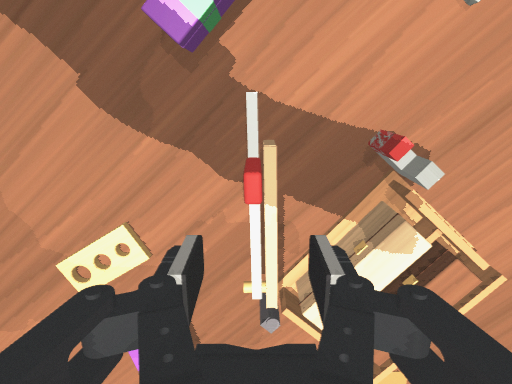

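The wrist view shows the red paddle top, with its end face, at (252,181), the gate slat parallel to the image's vertical, and the hinge post at (270,320). The lip top is at (395,146). I'll compute the grip and the arc.

```bash
cat > path.py <<'E'
from h import *
HINGE=np.array([.5895,-.025,.045]); Y=np.radians(6.2)
def pose(th,ph,off=np.zeros(3)):
    G=R.from_euler('z',Y+th)                      # gate frame: y along, x inward
    B=G*R.from_euler('x',ph)
    p=HINGE+G.apply([-.016,.030,0])+B.apply([0,.130,.041])
    M=B.as_matrix(); T=np.column_stack([M[:,1],M[:,0],-M[:,2]])   # tool x along bar, y inward, z down
    return p+off, R.from_matrix(T)
def rows(seq,off=np.zeros(3)):
    P=[pose(*q,off) for q in seq]
    for (p0,r0),(p1,r1) in zip(P,P[1:]):
        print(np.round(r0.inv().apply(p1-p0)*1000,1).tolist(),np.round(np.degrees((r0.inv()*r1).as_rotvec()),1).tolist())
E
python3 - <<'E'
from path import *; import pickle
v=pickle.load(open("g.pkl","rb"))
for th in (.73,.75,.77):
    p,r=pose(th,-.03); print(th,p)
    for ph in(-.03,):
        G=R.from_euler('z',Y+th);B=G*R.from_euler('x',ph)
        for dy in(-.013,.013): print(proj(v,HINGE+G.apply([-.016,.03,0])+B.apply([0,.13+dy,.078])))
        print("gate",proj(v,HINGE+G.apply([0,.183,.005])),"barend",proj(v,HINGE+G.apply([-.016,.03,0])+B.apply([0,.202,.008])))
p,r=pose(.75,-.03); togo(p,48.2+.75*0+np.degrees(.75)-42+0)
E
```

```text
0.73 [0.45897688 0.07089531 0.08208214]
[257.62228262 207.71874713]
[257.73270801 174.14591868]
gate [274.43702445 148.46657496] barend [257.43464841  93.50447525]
0.75 [0.45708521 0.06826584 0.08208214]
[253.68757492 208.14815378]
[252.98439172 174.60663123]
gate [270.51373363 148.49954101] barend [252.27369208  93.9206353 ]
0.77 [0.4552465  0.06559907 0.08208214]
[249.76625523 208.65119623]
[248.25099198 175.15903253]
gate [266.59132615 148.6105024 ] barend [247.12606466  94.44389768]
t 11.0 tcp [0.4587 0.0689 0.2103] togo [  0.8  -1.6 128.2] rotz -1.0 tilt [ 1.e-04  1.e-04 -1.e+00] yaw 48.1 F [0.7 1.  0.6] w 0.5840413419973195 j7 0.28
```

```bash
python3 - <<'E'
from path import *
print("lift");rows([(.75,p) for p in np.linspace(-.03,.22,6)])
print("swing");rows([(t,.22) for t in np.linspace(.75,0,16)][:3])
print("lower");rows([(0,p) for p in np.linspace(.22,0,6)])
E
```

```text
lift
[-2.2, 0.0, -6.4] [0.0, 2.9, -0.0]
[-2.2, 0.0, -6.4] [-0.0, 2.9, 0.0]
[-2.2, -0.0, -6.4] [-0.0, 2.9, -0.0]
[-2.2, 0.0, -6.4] [0.0, 2.9, 0.0]
[-2.2, -0.0, -6.4] [0.0, 2.9, -0.0]
swing
[0.6, 7.4, 0.1] [-0.6, -0.0, 2.8]
[0.6, 7.4, 0.1] [-0.6, 0.0, 2.8]
lower
[1.7, -0.0, 5.8] [-0.0, -2.5, 0.0]
[1.7, 0.0, 5.8] [0.0, -2.5, 0.0]
[1.7, 0.0, 5.8] [0.0, -2.5, -0.0]
[1.7, 0.0, 5.8] [0.0, -2.5, 0.0]
[1.7, -0.0, 5.8] [0.0, -2.5, 0.0]
```

Request:
drive_tool --translation '[[2, -1.5, 40], [0, 0, 40], [0, 0, 30], [0, 0, 16], [0, 0, 0], [0, 0, 0]]' --rotation '[[0, 0, -1], [0, 0, 0], [0, 0, 0], [0, 0, 0], [0, 0, 0], [0, 0, 0]]'

```text
time_s: 11.75
tool_pos: [0.4564, 0.0693, 0.0849]
orientation: [0.0, 0.348, 0.938, 0.0]
contact_force: [-0.1, 0.3, -0.3]
gripper_width: 0.586
grasp_force: 0.0
```

Request:
drive_tool --translation '[[0, 0, 0], [0, 0, 0], [0, 0, 0], [0, 0, 0], [0, 0, 0], [0, 0, 0]]' --rotation '[[0, 0, 0], [0, 0, 0], [0, 0, 0], [0, 0, 0], [0, 0, 0], [0, 0, 0]]' --jaw 4

```text
time_s: 12.5
tool_pos: [0.4563, 0.069, 0.0849]
orientation: [0.0, 0.348, 0.938, 0.0]
contact_force: [-1.8, -0.3, 6.6]
gripper_width: 0.151
grasp_force: 59.1
```

Request:
drive_tool --translation '[[-2.2, 0, -6.4], [-2.2, 0, -6.4], [-2.2, 0, -6.4], [-2.2, 0, -6.4], [-2.2, 0, -6.4], [0, 0, 0], [0, 0, 0]]' --rotation '[[0, 2.9, 0], [0, 2.9, 0], [0, 2.9, 0], [0, 2.9, 0], [0, 2.9, 0], [0, 0, 0], [0, 0, 0]]'

```text
time_s: 13.38
tool_pos: [0.4666, 0.0601, 0.1155]
orientation: [-0.118, 0.345, 0.93, 0.044]
contact_force: [-2.7, 1.3, 7.0]
gripper_width: 0.152
grasp_force: 61.4
```

Request:
drive_tool --translation '[[0.6, 7.4, 0.1], [0.6, 7.4, 0.1], [0.6, 7.4, 0.1], [0.6, 7.4, 0.1], [0.6, 7.4, 0.1], [0.6, 7.4, 0.1], [0.6, 7.4, 0.1], [0, 0, 0]]' --rotation '[[-0.6, 0, 2.8], [-0.6, 0, 2.8], [-0.6, 0, 2.8], [-0.6, 0, 2.8], [-0.6, 0, 2.8], [-0.6, 0, 2.8], [-0.6, 0, 2.8], [0, 0, 0]]'

```text
time_s: 14.38
tool_pos: [0.5029, 0.0971, 0.1154]
orientation: [-0.111, 0.502, 0.856, 0.057]
contact_force: [-5.1, 1.8, 5.1]
gripper_width: 0.158
grasp_force: 60.8
```

```bash
python3 - <<'E'
from path import *
s=env.read_state(); p=np.array(s["tool_pos"]); print(p,np.round(s["contact_force"],1),rot(s).as_rotvec())
d=R.from_euler('z',-Y).apply(p-HINGE); print("rel hinge",d,"theta",np.arctan2(-d[0],d[1])-np.arctan2(.016,np.sqrt(d[0]**2+d[1]**2-.016**2)))
for th in(.4,):
    q,r=pose(th,.22); print(q,"local err",rot(s).inv().apply(q-p)*1000,np.degrees((rot(s).inv()*r).as_rotvec()))
E
```

```text
[0.50290907 0.09707442 0.11536126] [-5.1  1.8  5.1] [-1.47403515 -2.51296036 -0.16790212]
rel hinge [-0.0729005   0.13071217  0.07036126] theta 0.4016404305784562
[0.50354246 0.0964389  0.11338165] local err [-1.32763611  0.26893623  1.69970212] [-8.27341576e-01 -1.76423099e+00  6.60670680e-04]
```

Request:
drive_tool --translation '[[0.6, 7.4, 0.1], [0.6, 7.4, 0.1], [0.6, 7.4, 0.1], [0.6, 7.4, 0.1], [0.6, 7.4, 0.1], [0.6, 7.4, 0.1], [0.6, 7.4, 0.1], [0, 0, 0]]' --rotation '[[-0.6, 0, 2.8], [-0.6, 0, 2.8], [-0.6, 0, 2.8], [-0.6, 0, 2.8], [-0.6, 0, 2.8], [-0.6, 0, 2.8], [-0.6, 0, 2.8], [0, 0, 0]]'

```text
time_s: 15.38
tool_pos: [0.5497, 0.1195, 0.1147]
orientation: [-0.101, 0.644, 0.756, 0.069]
contact_force: [-5.7, 2.3, 3.3]
gripper_width: 0.155
grasp_force: 67.7
```

Request:
drive_tool --translation '[[0.6, 4.0, 0.1], [0.6, 4.0, 0.1], [0, 0, 0], [0, 0, 0]]' --rotation '[[-0.3, 0, 1.4], [-0.3, 0, 1.4], [0, 0, 0], [0, 0, 0]]'

```text
time_s: 15.88
tool_pos: [0.5545, 0.1213, 0.1138]
orientation: [-0.101, 0.661, 0.74, 0.068]
contact_force: [-12.6, 1.2, 4.6]
gripper_width: 0.153
grasp_force: 71.3
```

```bash
python3 - <<'E'
from path import *
s=env.read_state(); p=np.array(s["tool_pos"]); print(p,np.round(s["contact_force"],1),s["torque"])
d=R.from_euler('z',-Y).apply(p-HINGE); print("rel hinge",d,"theta",np.arctan2(-d[0],d[1])-np.arctan2(.016,np.sqrt(d[0]**2+d[1]**2-.016**2)))
q,r=pose(0,.22); print("local err",rot(s).inv().apply(q-p)*1000,np.degrees((rot(s).inv()*r).as_rotvec()))
V={n:cam(n) for n in("scene","side","wrist")}
im=np.zeros((600,800,3),np.uint8); im[:384,:512]=V["wrist"][0]
im[390:590,:200]=cv2.resize(V["scene"][0][150:250,240:340],(200,200)); im[390:590,210:470]=cv2.resize(V["side"][0][145:245,215:345],None,fx=2,fy=2,interpolation=cv2.INTER_CUBIC)
cv2.imwrite("pics/i.png",im[:,:,::-1])
E
```

```text
[0.55449302 0.12134307 0.11379173] [-12.6   1.2   4.6] [0.09261169 0.26126131 0.33827363]
rel hinge [-0.01899726  0.14926784  0.06879173] theta 0.02005550499834502
local err [-1.40673305  2.9984755  -0.02574826] [-1.93665144 -1.2344645   0.00573655]
```

View pics/i.png

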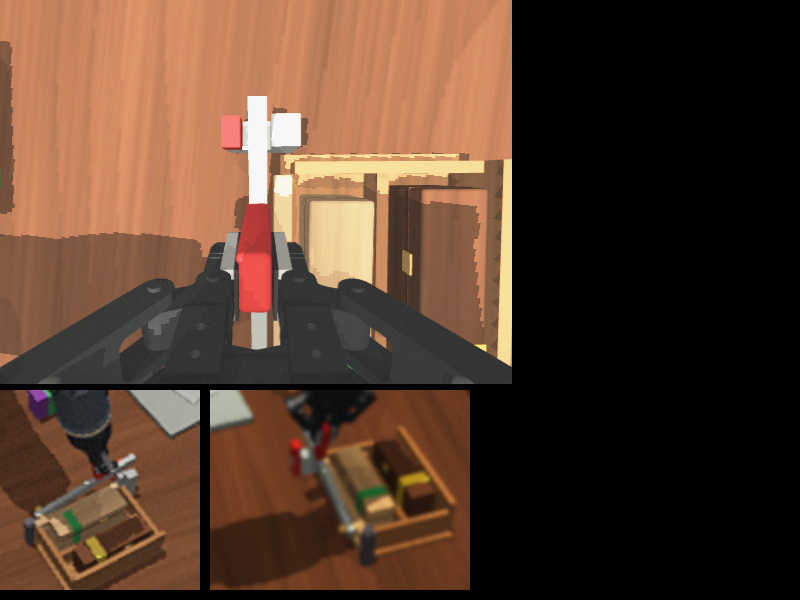

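The bar at (257,130) now sits between the lip at (231,131) and the post at (287,130), the push force is rising at the gate's stop, and the box is undisturbed. I'll lower the bar.

Request:
drive_tool --translation '[[0, 1.5, 0], [1.7, 0, 5.8], [1.7, 0, 5.8], [1.7, 0, 5.8], [1.7, 0, 5.8], [1.7, 0, 5], [0, 0, 0], [0, 0, 0]]' --rotation '[[0, 0, 0], [0, -2.5, 0], [0, -2.5, 0], [0, -2.5, 0], [0, -2.5, 0], [0, -2.5, 0], [0, 0, 0], [0, 0, 0]]'

```text
time_s: 17.02
tool_pos: [0.5531, 0.1322, 0.0886]
orientation: [-0.019, 0.666, 0.746, -0.006]
contact_force: [-19.4, -6.6, 24.4]
gripper_width: 0.158
grasp_force: 74.7
```

Request:
drive_tool --translation '[[0, -1.5, 0], [0, 0, 0], [0, 0, 0], [0, 0, 0], [0, 0, 0]]' --rotation '[[0, 0, 0], [0, 0, 0], [0, 0, 0], [0, 0, 0], [0, 0, 0]]' --jaw 45

```text
time_s: 17.65
tool_pos: [0.5554, 0.1338, 0.0876]
orientation: [-0.018, 0.667, 0.745, -0.003]
contact_force: [-0.2, -0.2, 0.0]
gripper_width: 0.524
grasp_force: 0.0
```

Request:
drive_tool --translation '[[0, 0, -15], [0, 0, -30], [0, 0, -50], [0, 0, -50], [-20, 0, 0], [0, 0, 0], [0, 0, 0]]' --rotation '[[0, 0, 0], [0, 0, 0], [0, 0, 0], [0, 0, 0], [0, 0, 0], [0, 0, 0], [0, 0, 0]]'

```text
time_s: 18.52
tool_pos: [0.5614, 0.1111, 0.2314]
orientation: [-0.019, 0.667, 0.745, -0.003]
contact_force: [-0.4, -0.1, 0.1]
gripper_width: 0.527
grasp_force: 0.0
```

```bash
python3 - <<'E'
from path import *
togo((.55,.13,.2),6.2)
v=cam("wrist");w=cam("side");c=cam("scene")
im=np.zeros((600,800,3),np.uint8); im[:384,:512]=v[0]
im[390:590,:200]=cv2.resize(c[0][150:250,240:340],(200,200)); im[390:590,210:470]=cv2.resize(w[0][145:245,215:345],None,fx=2,fy=2,interpolation=cv2.INTER_CUBIC)
cv2.imwrite("pics/j.png",im[:,:,::-1])
G=R.from_euler('z',Y)
for n,th,ph in(("shut",0,0),("th.045",.045,0),("ph.05",0,.05)):
    Gt=R.from_euler('z',Y+th);B=Gt*R.from_euler('x',ph)
    f=lambda y,z:np.round(proj(v,HINGE+Gt.apply([-.016,.03,0])+B.apply([0,y,z])),1)
    print(n,"barend",f(.202,.008),"paddletop",f(.117,.078),f(.143,.078))
E
```

```text
t 18.525 tcp [0.5614 0.1111 0.2314] togo [19.3 -8.2 32.1] rotz 0.2 tilt [-0.0328  0.0203 -0.9993] yaw 6.4 F [-0.4 -0.1  0.1] w 0.5266014451406225 j7 -0.32
shut barend [259.1  74.1] paddletop [256.6 180.2] [256.7 147.5]
th.045 barend [247.9  75.2] paddletop [248.3 181.1] [246.7 148.6]
ph.05 barend [258.8  74. ] paddletop [256.3 186.9] [256.4 154.2]
```

View pics/j.png

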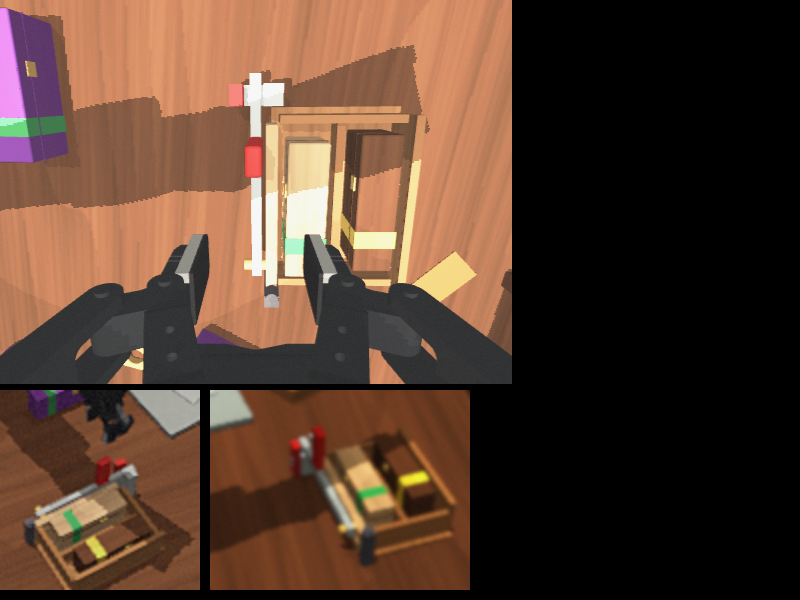

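The bar end at (255,74) lies in the notch between the lip (235,94) and the post (273,94). The paddle position matches a gate angle of at most about 0.02 rad and a level bar. The box is upright in the row, and the gripper is clear.

```bash
python3 -c "
from workcell import env
print(env.close_job())"
```

```text
the job is handed in; nothing more can be done
None
```

I've handed the job in. In the last camera view, at about 18.5 s, the cedar box stands upright in the front row, the gate is shut to within about 0.02 rad, the latch bar is level in the keeper notch and the gripper is clear; I was not shown the verdict.

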